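# Clamp a blank in the drilling jig and shut its leaf

### The arm

A 7-joint arm with a two-finger parallel gripper is mounted at the origin on the work surface. World frame = base frame: x ahead of the robot, y to its left, z up, the work surface at z = 0. Lengths are in m, angles in rad, forces in N, time in s.
With the tool pointing down it reaches from about 0.425 to 0.925 m from the base axis. Payload 6.8 kg.
Tool frame: the origin (TCP) lies between the finger pads; the fingertips stand 8 mm ahead of it and the grasp point (between the pads) lies 11 mm behind it; z points along the fingers, y is the line along which they close (so a half turn about z gives the same grasp; the last joint's range is limited). The gripper opens to 88 mm and grips with 3 to 60 N. Pads are 20 mm wide; open, the fingers measure 115 mm over their backs; the gripper's body (75 mm by 178 mm) begins 61 mm behind the grasp point.
Start: joints at [-1.377, 0.477, 0.022, 1.555, -0.011, 1.109, -0.083], TCP at [0.201, 0.645, 0.231] pointing down, gripper open.
Joint ranges: [-2.96, 2.96], [-0.34, 2.1], [-1.41, 1.46], [0.24, 2.44], [-1.37, 4.51], [0.17, 1.92], [-2.96, 2.96]. Speed limits (rad/s): [2.39, 2.39, 3.14, 3.14, 3.14, 3.14, 3.14].

### API

Orientations are given as a unit quaternion [w, x, y, z].
In Python, from workcell import arm gives the robot as it stands. The module is installed in compiled form; this text tells all that it offers.
- The arm moves only by the tool drive_tool, never from a script. Its argument "commands" is one flat list of numbers, 7 for each row, row after row: the opening, from 0 (shut) to 1 (fully open), then the shift along the tool's x, y, z as a fraction of full scale, then the turn, a rotation vector about the tool's x, y, z as a fraction of full scale. A call has 1 to 8 rows; each row is the pose to reach, as a shift and turn from the pose commanded when the call began, along the tool's axes at that moment, turning the shorter way round; what a row does not reach only later rows make up. Full scale, the value 1, is 0.3 m for a shift and 180 degrees for a turn. A row lasts 1/10 s, in which the tool goes at most 50 mm and 8.59 degrees, less where a joint would pass 70% of its speed; a pose out of reach is approached as far as the arm can. A call with a number of a shift or a turn outside -1 to 1 is refused whole. A call with a gripper value outside its range is refused whole. The fingers move at their own pace and stop on an object; "squeeze" is the grip in N (left out, the last holds). Time passes only in rows, so rows that repeat a pose let the fingers close. It gives the time, the measured TCP pose, the force, the opening and the grip force at its end, in the units of the state.
- arm.state(): the state, without advancing time (a new reading comes with each control period).
- arm.snapshot(name): name is "scene" or "top" or "wrist"; returns the picture (480x640x3 uint8, red, green, blue); there is no depth.
- arm.camera_info(name): a dict with "fx", "fy", "cx", "cy" (pixels), "R" (3x3) and "t" (3): a world point X has camera coordinates R X + t. Camera axes: x right, y down, z forward; pixel columns grow to the right and rows downward; lengths in m; the calibration is good to about 2 mm. A picture is of the moment at which its call begins: read the wrist's pose just before it. camera_info takes no time and is no camera call; for the wrist camera it gives the pose at the moment of the call.
- arm.sign_off(): hands the job in; it is judged then, once.
The state is a dict: "time": time; "q": joint angles; "joint_velocities": joint speeds; "joint_efforts": joint torques, N m; "eef_pos": TCP position; "eef_rot": TCP orientation; "wrist_force": force on the tool from outside, world axes, zero at the start; "torque": the same for the moment, N m; "width": opening from 0.0 (shut) to 1.0 (fully open); "finger_force": force on a finger pad.
Only numpy, scipy, OpenCV 4.12 (cv2) and the standard library are available. Lean on these libraries where they do the work, as an engineer would, in place of code of your own. Each camera call takes 0.05 s, during which the arm holds its last target. There are 200 camera calls.

### The job

Get the wooden blank ready for drilling: first crank the jig vise's handle clockwise until the sliding jaw grips the blank firmly against the fixed jaw, square and flat on the bed. Then press the hinged bush leaf down until its spring holds it fully shut over the blank, and let go of everything, leaving the things lying around the vise where they are.

Things in the scene. Friction and masses are not known exactly. Their poses are not given: they have to be found in the camera images.
- vise: Blue cast drilling-jig vise, fixed; foot 210 x 110 mm. Origin: on the bench, under the screw axis; +x along the screw from crank to fixed jaw, +y left, +z up. Bed 45 mm up. Fixed jaw: face at x = 55 mm, 90 mm wide, top z = 85 mm. Screw axis: y = 0, z = 72 mm. Bearing block x = -83 to -63 mm, 87 mm high.
- crank (a joint): Turn of the crank, rad. 0: handle on top; grows clockwise seen from the crank end looking along vise +x (top, then vise -y side, bottom, +y side). Growing closes the jaw, 1.91 mm per rad; the jaw face is at vise x = 0 at 0 rad, grips the blank from about 13.1 rad; stop at 17.8. Starts at 0 to 4.2. Needs 4 to 8 N at the handle; stays where left.
- crank_handle (a point): Centre of the crank's black round handle (18 mm diameter, 50 mm long, turns freely on its pin), parallel to vise x, 35 mm off the screw axis. It circles in the upright plane vise x = -144 mm, 37 to 107 mm above the bench, and does not move along x. Crank arm and hub: x = -118 to -87 mm. Ignore this point's orientation.
- jaw: Moving steel jaw, 16 mm thick, 90 mm wide, top 85 mm above the bench; origin at the foot of its clamping face, centre line; +x to the fixed jaw. The nut pushes it through a stiff spring (6 N/mm): after it has pressed the blank to the fixed jaw, each further crank turn adds 72 N. A third of a turn past touch or more is firm, under a sixth is too loose.
- blank: Loose pale wooden block, 30 mm (its x, across the jaws) x 70 mm (y) x 46 mm high, pencilled cross on top; origin at the centre of its underside. It starts on the bed between the jaws, loose and up to 6 degrees askew; the closing jaw pushes it to the fixed jaw and squares it.
- leaf (a joint): Hinge of the bush leaf, rad: 0 fully shut (level), 1.05 open (at its stop). An over-centre spring holds it open, and pulls it shut and keeps it so once below about 0.2; pushing it down takes about 5 N at the tip at first, then less.
- leaf_tip (a point): Point on the leaf's upper face, centre line, 85 mm from the hinge, 13 mm from the free end. The leaf is an aluminium plate 36 wide, 6 thick, 98 mm long from the hinge, with a 24 mm round drill bush 7 mm proud at 48 mm from the hinge. Open, its free end is up and towards the crank; shut, its upper face is 103 mm above the bench, 6 mm clear of the blank.
- leaf_hinge (a point): Centre of the leaf's hinge axis, which runs along vise y, at vise x = +88 mm, 100 mm above the bench. The leaf extends from it towards vise -x.
- tin: Bystander: open steel tin, 72 mm in diameter, 85 mm high, standing on the bench beside the vise; origin at the centre of its underside. Leave alone.
- offcut: Bystander: wooden offcut 110 x 45 x 28 mm lying on the bench beside the vise; origin at the centre of its underside. Leave alone.
- roll: Bystander: roll of masking tape lying flat, 84 mm across, 25 mm high, beside the crank end of the vise; origin at the centre of its underside. Leave alone.

How it is judged:
By the outcome, as a careful person would: the job done as asked, in the order asked, and still so for the second after the job is handed in, with the robot touching nothing.
It also fails if it takes over 62 s, if anything falls off the work surface, if the arm or the gripper's body presses on something with over 40 N, if the wrist force passes 120 N, or if a joint passes its speed limit or range.

## Working session

There is one attempt and no reset: what is moved stays moved. The work goes in short steps, Python scripts to look and compute and a tool call to move; the robot and the scene stay as the last step left them, time stands still between calls to the robot, and variables do not carry over. Pictures are saved under pics/ and viewed, at most 10 in all, crops included, and the job is handed in when it is done.

Besides the shell and the picture viewer there is one more tool, called by a JSON object that holds its "op" and its "data", one argument or row to a line. drive_tool: Moves the arm, as the interface text tells. Its arguments: {"type":"object","properties":{"commands":{"type":"array","items":{"type":"number"}},"squeeze":{"type":"number"}},"required":["commands"]}

```bash
mkdir -p pics; python3 - <<'E'
from workcell import arm
import cv2,json
for n in("top","scene"):
    i=arm.snapshot(n); cv2.imwrite(f"pics/{n}0.png",i[:,:,::-1]); c=arm.camera_info(n); print(n,c)
print(arm.state())
E
```

```text
top {'fx': 469.7920150641797, 'fy': 469.7920150641797, 'cx': 313.1343626908712, 'cy': 234.54586314311769, 'R': array([[ 0.02099209, -0.99931046,  0.03062561],
       [-0.98472709, -0.02596183, -0.17215847],
       [ 0.17283486, -0.0265439 , -0.98459308]]), 't': array([0.03769967, 0.63643548, 0.90300164])}
scene {'fx': 459.3371803045338, 'fy': 459.3371803045338, 'cx': 320.0560702949406, 'cy': 244.03274687835273, 'R': array([[-0.74185185,  0.67046369, -0.0115878 ],
       [ 0.54277736,  0.59024327, -0.59749947],
       [-0.39376208, -0.44954568, -0.80178557]]), 't': array([ 0.39532527, -0.32676856,  1.27375311])}
{'time': 0.1, 'q': array([-1.37709297,  0.47774075,  0.02229109,  1.55629684, -0.01151231,
        1.10929222, -0.08311481]), 'joint_velocities': array([-0.00081859, -0.00332033, -0.00070658, -0.00240793, -0.00212   ,
       -0.00020179,  0.00067744]), 'joint_efforts': array([ 3.90223868e-03, -5.84090602e+01,  1.53998349e+00, -2.73314005e+01,
       -5.42293664e-02,  1.31132291e-02,  3.06866502e-05]), 'eef_pos': array([0.20046189, 0.64401537, 0.22978583]), 'eef_rot': array([-8.01486222e-05,  1.50306786e-01,  9.88639076e-01, -8.01157545e-04]), 'wrist_force': array([ 0.03017516,  0.81187167, -0.00461864]), 'torque': array([0.01048408, 0.03030033, 0.03139008]), 'finger_force': 0.0, 'width': 0.9991468865439052}
```

View pics/top0.png

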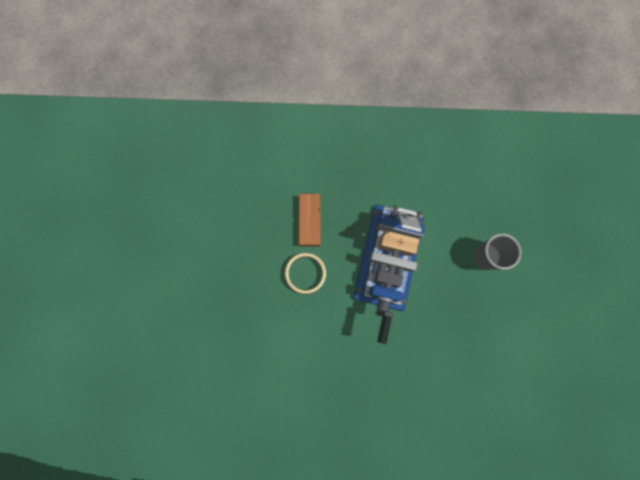

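View pics/scene0.png

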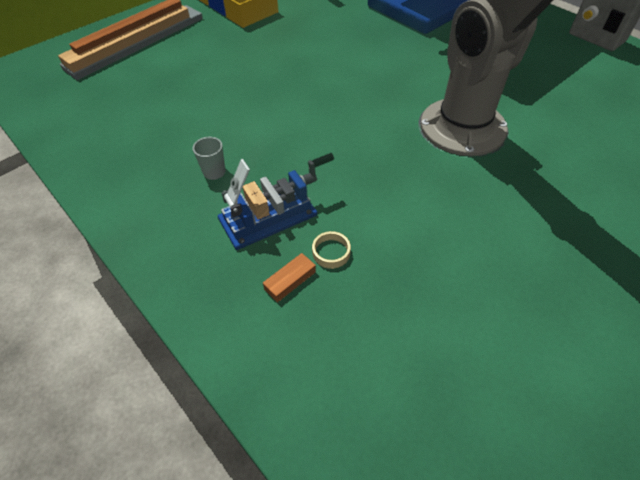

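The top view shows the vise at about px (390,258), with the crank handle at (385,330), the tape at (306,273), the offcut at (310,220) and the tin at (502,252). The scene view shows the leaf open and the handle high. I'll zoom in to measure.

```bash
python3 - <<'E'
import cv2,numpy as np
a=cv2.imread("pics/top0.png")[195:350,340:440]; b=cv2.imread("pics/scene0.png")[145:250,210:345]
a=cv2.resize(a,None,fx=3.8,fy=3.8,interpolation=2); b=cv2.resize(b,None,fx=3.1,fy=3.1,interpolation=2)
o=np.zeros((600,800,3),np.uint8); o[:a.shape[0],:a.shape[1]]=a; o[:b.shape[0],380:380+b.shape[1]]=b[:,:420]
cv2.imwrite("pics/z0.png",o)
E
```

```text
(no output)
```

View pics/z0.png

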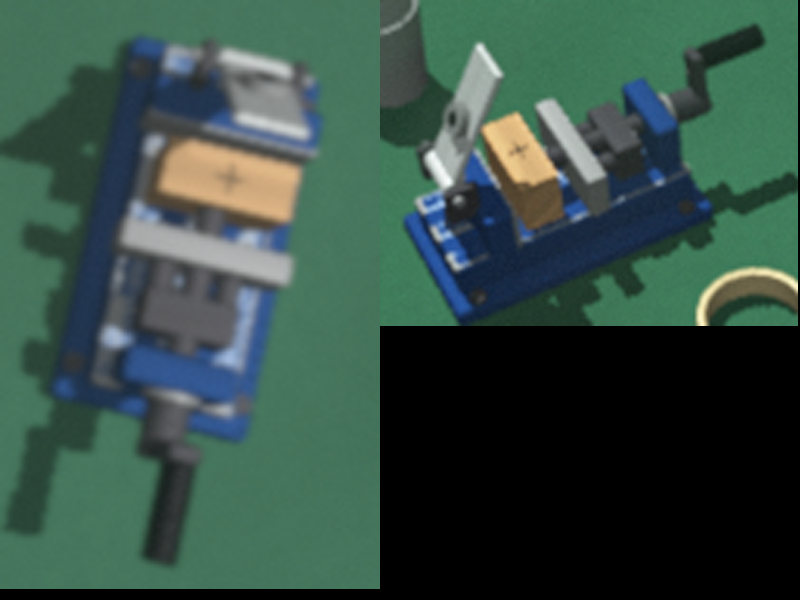

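The zoom shows the handle axis from (180,457) to (162,560) in the top crop, with the jaw, foot corners and hinge ends clear. I'll fit the vise pose to these.

```bash
cat > h.py <<'E'
from workcell import arm
import numpy as np
def proj(n,X):
    c=arm.camera_info(n);p=c["R"]@np.asarray(X)+c["t"];return np.array([c["fx"]*p[0]/p[2]+c["cx"],c["fy"]*p[1]/p[2]+c["cy"]])
def V(p,X):
    c,s=np.cos(p[2]),np.sin(p[2]);return np.array([p[0]+c*X[0]-s*X[1],p[1]+s*X[0]+c*X[1],X[2]])
E
cat > fit.py <<'E'
from h import *
from scipy.optimize import least_squares
T=lambda u,v:np.array([340+u/3.8,195+v/3.8]); S=lambda u,v:np.array([210+(u-380)/3.1,145+v/3.1])
def res(p):
    x0,th,j,fh=p[3:7]
    hy,hz=-.035*np.sin(th),.072+.035*np.cos(th)
    L=[("top",(x0+.105,.055,fh),T(138,40)),("top",(x0-.105,.055,fh),T(57,395)),("top",(x0-.105,-.055,fh),T(243,437)),
    ("top",(j-.008,.045,.085),T(122,232)),("top",(j-.008,-.045,.085),T(290,271)),
    ("top",(.088,0,.1),T(256,65)),("scene",(.088,0,.1),S(443,181)),
    ("top",(-.119,hy,hz),T(183,457)),("top",(-.169,hy,hz),T(162,560)),("scene",(-.169,hy,hz),S(758,40)),("scene",(-.119,hy,hz),S(702,62)),
    ("scene",(x0+.105,-.055,fh),S(465,318)),("scene",(x0+.105,.055,fh),S(407,222)),("scene",(x0-.105,-.055,fh),S(710,210))]
    def sgn(X): return X
    return np.concatenate([proj(n,V(p,X))-m for n,X,m in L]+[[ (fh-.012)*200]])
r=None
for th in(0,1,2,3,4):
    q=least_squares(res,[.6,-.1,0,0,th,.01,.012],loss="soft_l1")
    if r is None or q.cost<r.cost:r=q
print(r.x.round(4),r.cost);print(r.fun.round(1).reshape(-1)[:28].reshape(-1,2).tolist())
p=r.x
print("handle",V(p,(-.144,-.035*np.sin(p[4]),.072+.035*np.cos(p[4]))),"screw",V(p,(-.144,0,.072)),"tip shut",V(p,(.003,0,.103)))
for n,(u,v,z) in dict(roll=(306,273,.025),tin=(503,251,.085),off=(310,220,.028)).items():
    c=arm.camera_info("top");d=c["R"].T@[(u-c["cx"])/c["fx"],(v-c["cy"])/c["fy"],1];o=-c["R"].T@c["t"];print(n,o+d*(z-o[2])/d[2])
E
python3 fit.py
```

```text
Traceback (most recent call last):
  File "fit.py", line 16, in <module>
    q=least_squares(res,[.6,-.1,0,0,th,.01,.012],loss="soft_l1")
  File "fit.py", line 13, in res
    return np.concatenate([proj(n,V(p,X))-m for n,X,m in L]+[[ (fh-.012)*200]])
                           ~~~~^^^^^^^^^^
  File "h.py", line 4, in proj
    c=arm.camera_info(n);p=c["R"]@np.asarray(X)+c["t"];return np.array([c["fx"]*p[0]/p[2]+c["cx"],c["fy"]*p[1]/p[2]+c["cy"]])
ValueError: time passes only in moves, steps and waits
```

```bash
sed -i 's/^def proj/C={n:arm.camera_info(n) for n in("top","scene")}\ndef proj/; s/c=arm.camera_info(n);p=/c=C[n];p=/' h.py; sed -i 's/c=arm.camera_info("top")/c=C["top"]/' fit.py; python3 fit.py
```

```text
[ 0.5918 -0.1103 -0.2252  0.0088  0.1343 -0.0032 -0.0033] 158.50425624441888
[[-1.9, -0.6], [-2.5, -0.5], [-1.0, 1.3], [0.4, -0.4], [0.7, 0.6], [-0.4, -0.2], [-1.5, -3.8], [-0.9, 0.6], [-1.2, 0.0], [-0.4, -3.0], [-1.5, -2.6], [-20.1, -29.6], [16.7, 34.0], [-20.6, -26.7]]
handle [ 0.45043362 -0.08268696  0.1066847 ] screw [ 0.45148034 -0.07811796  0.072     ] tip shut [ 0.59476831 -0.11094415  0.103     ]
roll [0.55931504 0.06503253 0.025     ]
tin [ 0.6068154  -0.32416979  0.085     ]
off [0.67097087 0.05928707 0.028     ]
```

```bash
sed -i 's/("scene",(x0+.105,-.055,fh),S(465,318)),("scene",(x0+.105,.055,fh)/("scene",(x0+.105,.055,fh),S(465,318)),("scene",(x0+.105,-.055,fh)/; s/("scene",(x0-.105,-.055,fh)/("scene",(x0-.105,.055,fh)/' fit.py; python3 fit.py
```

```text
[ 0.5919 -0.11   -0.2123  0.0077  0.0855 -0.0031  0.0053] 17.31105769096913
[[-2.2, -0.9], [-1.8, 0.3], [0.3, 1.5], [0.2, -0.1], [0.7, 0.3], [-1.1, -0.4], [-1.2, -3.4], [-1.2, 0.6], [-1.1, 0.0], [-0.5, -3.1], [-1.4, -2.5], [-1.5, 1.0], [-1.7, -0.5], [1.2, -0.5]]
handle [ 0.45046665 -0.08254648  0.10687206] screw [ 0.4510967  -0.07962374  0.072     ] tip shut [ 0.59479577 -0.1106008   0.103     ]
roll [0.55931504 0.06503253 0.025     ]
tin [ 0.6068154  -0.32416979  0.085     ]
off [0.67097087 0.05928707 0.028     ]
```

```bash
cat >> h.py <<'E'
from scipy.spatial.transform import Rotation as Ro
def down(psi):
    y=np.array([-np.sin(psi),np.cos(psi),0]);z=np.array([0,0,-1.]);return Ro.from_matrix(np.c_[np.cross(y,z),y,z])
def rows(tgts,start=None):
    s=arm.state();p0,q=(s["eef_pos"],s["eef_rot"]) if start is None else start
    R0=q if isinstance(q,Ro) else Ro.from_quat(q,scalar_first=True)
    for w,p,R in tgts:
        print([w]+[float(v) for v in np.r_[R0.inv().apply(np.asarray(p)-p0)/.3,(R0.inv()*R).as_rotvec()/np.pi].round(4)],end=",\n")
E
python3 - <<'E'
from h import *
rows([(1,(.45,.3,.24),down(-.21)),(1,(.44,-.08,.24),down(-.21))])
E
```

```text
[1, -1.135, -0.8478, -0.0326, -0.0005, 0.0, -0.0292],
[1, -1.4796, -2.0671, -0.0306, -0.0005, 0.0, -0.0292],
```

{"op": "drive_tool", "data": {
  "commands": [1, -0.893, -0.404, -0.03, 0, 0, -0.029, 1, -0.893, -0.404, -0.03, 0, 0, -0.029, 1, -0.893, -0.404, -0.03, 0, 0, -0.029, 1, -0.893, -0.404, -0.03, 0, 0, -0.029, 1, -0.893, -0.404, -0.03, 0, 0, -0.029, 1, -0.893, -0.404, -0.03, 0, 0, -0.029]
}}

```text
time: 0.7
eef_pos: [0.4222, 0.4467, 0.2395]
eef_rot: [0.0, 0.106, 0.994, -0.0]
wrist_force: [0.5, 0.5, 0.1]
width: 0.998
finger_force: 0.0
```

```bash
python3 - <<'E'
from h import *
rows([(1,(.47,.18,.24),down(-.21)),(1,(.44,-.08,.24),down(-.21))])
E
```

```text
[1, -0.3428, -0.8355, -0.0009, -0.0002, 0.0001, -0.0007],
[1, -0.4275, -1.7038, -0.0003, -0.0002, 0.0001, -0.0007],
```

{"op": "drive_tool", "data": {
  "commands": [1, -0.34, -0.84, 0, 0, 0, 0, 1, -0.34, -0.84, 0, 0, 0, 0, 1, -0.34, -0.84, 0, 0, 0, 0, 1, -0.34, -0.84, 0, 0, 0, 0, 1, -0.34, -0.84, 0, 0, 0, 0, 1, -0.34, -0.84, 0, 0, 0, 0]
}}

```text
time: 1.3
eef_pos: [0.4678, 0.176, 0.2395]
eef_rot: [-0.0, 0.108, 0.994, -0.001]
wrist_force: [0.9, 0.3, -0.5]
width: 1.002
finger_force: 0.0
```

{"op": "drive_tool", "data": {
  "commands": [1, -0.08, -0.868, 0, 0, 0, 0, 1, -0.08, -0.868, 0, 0, 0, 0, 1, -0.08, -0.868, 0, 0, 0, 0, 1, -0.08, -0.868, 0, 0, 0, 0, 1, -0.08, -0.868, 0, 0, 0, 0, 1, -0.08, -0.868, 0, 0, 0, 0]
}}

```text
time: 1.9
eef_pos: [0.4348, -0.0836, 0.2397]
eef_rot: [-0.0, 0.109, 0.994, -0.0]
wrist_force: [0.2, 1.0, 0.2]
width: 0.998
finger_force: 0.0
```

```bash
python3 - <<'E'
from h import *
import cv2
s=arm.state();print(s["eef_pos"],s["eef_rot"],s["q"].round(2));c=arm.camera_info("wrist");i=arm.snapshot("wrist");cv2.imwrite("pics/w1.png",i[:,:,::-1]);print(c)
np.save("w1.npy",np.r_[c["fx"],c["fy"],c["cx"],c["cy"],c["R"].ravel(),c["t"]])
E
```

```text
[ 0.43481674 -0.08358276  0.23966264] [-1.17098779e-04  1.09017664e-01  9.94039706e-01 -4.44582929e-04] [-0.34  0.07  0.41  2.09 -0.03  0.99  1.44]
{'fx': 388.13312035217973, 'fy': 388.13312035217973, 'cx': 323.65863397947584, 'cy': 242.13159411777036, 'R': array([[ 0.21610475,  0.97636878, -0.00165855],
       [ 0.93803023, -0.20714713,  0.27782973],
       [ 0.27092071, -0.06159609, -0.9606289 ]]), 't': array([-0.01269796, -0.46227701,  0.27537857])}
```

View pics/w1.png

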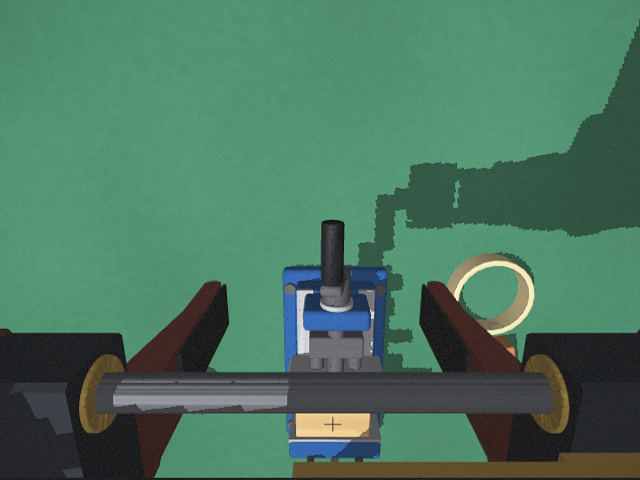

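The wrist view shows the handle from (333,222) to (332,285), the block centre at about (337,313), the foot's crank-end corners at (284,267) and (386,267), and the pencil cross at (333,424). The vise is square to the tool.

```bash
python3 - <<'E'
from h import *
w=np.load("w1.npy");R=w[4:13].reshape(3,3);t=w[13:]
p=(.5919,-.11,-.2123)
def ray(u,v,z):
    d=R.T@[(u-w[2])/w[0],(v-w[3])/w[1],1];o=-R.T@t;return o+d*(z-o[2])/d[2]
c,s=np.cos(p[2]),np.sin(p[2])
for n,u,v,z in[("hend",333,222,.110),("hin",332,285,.107),("blockL",304,322,.087),("blockR",370,322,.087),("footL",284,267,.008),("footR",386,267,.008),("cross",333,424,.091),("fixL",289,442,.085),("fixR",381,442,.085)]:
    X=ray(u,v,z);d=X[:2]-p[:2];print(n,X.round(4),"vise",(c*d[0]+s*d[1]).round(4),(-s*d[0]+c*d[1]).round(4))
E
```

```text
hend [ 0.4278 -0.0743  0.11  ] vise -0.168 0.0003
hin [ 0.4784 -0.0859  0.107 ] vise -0.1161 -0.0004
blockL [ 0.5152 -0.1184  0.087 ] vise -0.0732 -0.0244
blockR [ 0.5276 -0.0622  0.087 ] vise -0.0729 0.0332
footL [ 0.4879 -0.1377  0.008 ] vise -0.0958 -0.049
footR [ 0.5111 -0.0329  0.008 ] vise -0.0953 0.0583
cross [ 0.622  -0.1155  0.091 ] vise 0.0306 0.0009
fixL [ 0.6385 -0.1626  0.085 ] vise 0.0567 -0.0416
fixR [ 0.6577 -0.0754  0.085 ] vise 0.057 0.0476
```

```bash
python3 - <<'E'
from h import *
rows([(1,(.4505,-.080,.096),down(-.2123))])
E
```

```text
[1, -0.0477, 0.0203, 0.4788, -0.0002, -0.0, -0.0018],
```

{"op": "drive_tool", "data": {
  "commands": [1, -0.048, 0.02, 0.15, 0, 0, 0, 1, -0.048, 0.02, 0.3, 0, 0, 0, 1, -0.048, 0.02, 0.4, 0, 0, 0, 1, -0.048, 0.02, 0.479, 0, 0, 0, 1, -0.048, 0.02, 0.479, 0, 0, 0, 1, -0.048, 0.02, 0.479, 0, 0, 0],
  "squeeze": 20
}}

```text
time: 2.55
eef_pos: [0.4519, -0.0745, 0.096]
eef_rot: [-0.001, 0.105, 0.995, 0.0]
wrist_force: [0.5, -1.0, -0.3]
width: 0.999
finger_force: 0.0
```

{"op": "drive_tool", "data": {
  "commands": [0.15, 0, 0, 0, 0, 0, 0, 0.15, 0, 0, 0, 0, 0, 0, 0.15, 0, 0, 0, 0, 0, 0, 0.15, 0, 0, 0, 0, 0, 0, 0.1, 0, 0, 0, 0, 0, 0, 0.1, 0, 0, 0, 0, 0, 0, 0.1, 0, 0, 0, 0, 0, 0, 0.1, 0, 0, 0, 0, 0, 0]
}}

```text
time: 3.35
eef_pos: [0.4517, -0.0756, 0.0959]
eef_rot: [-0.0, 0.105, 0.994, -0.0]
wrist_force: [-1.8, -5.4, 0.4]
width: 0.313
finger_force: 2.7
```

```bash
python3 - <<'E'
from h import *
s=arm.state();print(s)
E
```

```text
{'time': 3.35, 'q': array([-0.27689436,  0.33366173,  0.36326389,  2.19771534, -0.19586641,
        0.63991121,  1.58571035]), 'joint_velocities': array([ 0.00472485,  0.00216022,  0.01309368,  0.00645633,  0.01060917,
       -0.00146409,  0.00082597]), 'joint_efforts': array([-5.30632529e-01, -3.75384092e+01,  2.85177201e+00, -1.80172902e+01,
       -5.45937214e-01, -1.53337629e-02,  3.05177411e-02]), 'eef_pos': array([ 0.45170689, -0.07556356,  0.09591914]), 'eef_rot': array([-6.71538193e-05,  1.05234131e-01,  9.94447468e-01, -8.37135838e-05]), 'wrist_force': array([-1.77034711, -5.43359789,  0.38162958]), 'torque': array([-1.09779961,  0.28156689, -0.01573864]), 'finger_force': 2.7225518971681595, 'width': 0.3125926631526481}
```

{"op": "drive_tool", "data": {
  "commands": [0.1, 0, -0.014, 0, 0, 0, 0, 0.1, 0, -0.014, 0, 0, 0, 0, 0.1, 0, -0.014, 0, 0, 0, 0, 0.1, 0, -0.014, 0, 0, 0, 0, 0.1, 0, -0.014, 0, 0, 0, 0]
}}

```text
time: 3.85
eef_pos: [0.4508, -0.0799, 0.0959]
eef_rot: [-0.0, 0.105, 0.994, -0.0]
wrist_force: [0.7, -3.5, -0.1]
width: 0.203
finger_force: 20.0
```

```bash
python3 - <<'E'
from h import *
s=arm.state();print(s["eef_pos"],s["wrist_force"],s["width"],s["finger_force"])
import cv2
cv2.imwrite("pics/w2.png",arm.snapshot("wrist")[:,:,::-1])
E
```

```text
[ 0.4507561  -0.07992601  0.09591093] [ 0.70103708 -3.50122324 -0.14105467] 0.20340226561716893 20.006743669509888
```

View pics/w2.png

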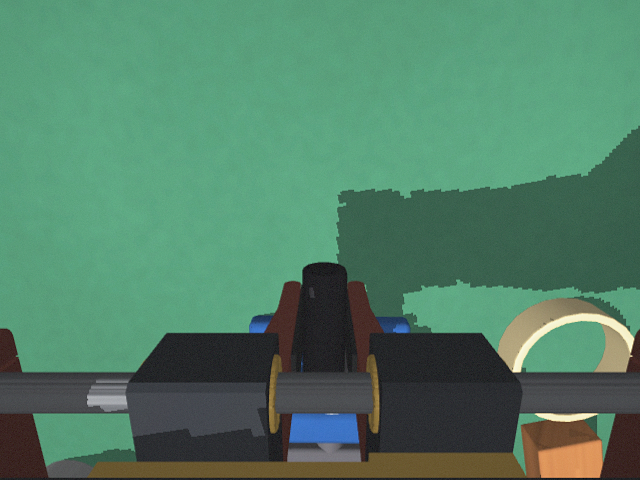

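The handle is gripped between the pads (opening 18 mm, handle at about (325,310)). Next I'll crank along the circle.

```bash
cat >> h.py <<'E'
def crank(a,d,n=8,r=.035):
    for k in range(1,n+1):
        t=a+d*k;print(f"0.1, 0, {-r/.3*(np.sin(t)-np.sin(a)):.3f}, {r/.3*(np.cos(a)-np.cos(t)):.3f}, 0, 0, 0,",end=" ")
    print(a+d*n)
E
python3 -c "
from h import *
crank(.13,.2)
crank(1.73,.4)"
```

```text
0.1, 0, -0.023, 0.005, 0, 0, 0, 0.1, 0, -0.044, 0.015, 0, 0, 0, 0.1, 0, -0.063, 0.029, 0, 0, 0, 0.1, 0, -0.078, 0.046, 0, 0, 0, 0.1, 0, -0.090, 0.066, 0, 0, 0, 0.1, 0, -0.098, 0.088, 0, 0, 0, 0.1, 0, -0.101, 0.111, 0, 0, 0, 0.1, 0, -0.100, 0.134, 0, 0, 0, 1.73
0.1, 0, 0.016, 0.043, 0, 0, 0, 0.1, 0, 0.048, 0.077, 0, 0, 0, 0.1, 0, 0.091, 0.096, 0, 0, 0, 0.1, 0, 0.137, 0.096, 0, 0, 0, 0.1, 0, 0.180, 0.079, 0, 0, 0, 0.1, 0, 0.213, 0.046, 0, 0, 0, 0.1, 0, 0.230, 0.003, 0, 0, 0, 0.1, 0, 0.229, -0.044, 0, 0, 0, 4.93
```

{"op": "drive_tool", "data": {
  "commands": [0.1, 0, -0.023, 0.005, 0, 0, 0, 0.1, 0, -0.044, 0.015, 0, 0, 0, 0.1, 0, -0.063, 0.029, 0, 0, 0, 0.1, 0, -0.078, 0.046, 0, 0, 0, 0.1, 0, -0.09, 0.066, 0, 0, 0, 0.1, 0, -0.098, 0.088, 0, 0, 0, 0.1, 0, -0.101, 0.111, 0, 0, 0, 0.1, 0, -0.1, 0.134, 0, 0, 0]
}}

```text
time: 4.7
eef_pos: [0.4442, -0.1093, 0.0555]
eef_rot: [-0.0, 0.105, 0.994, 0.0]
wrist_force: [-2.6, -0.8, 3.9]
width: 0.195
finger_force: 20.0
```

{"op": "drive_tool", "data": {
  "commands": [0.1, 0, 0.016, 0.043, 0, 0, 0, 0.1, 0, 0.048, 0.077, 0, 0, 0, 0.1, 0, 0.091, 0.096, 0, 0, 0, 0.1, 0, 0.137, 0.096, 0, 0, 0, 0.1, 0, 0.18, 0.079, 0, 0, 0, 0.1, 0, 0.213, 0.046, 0, 0, 0, 0.1, 0, 0.23, 0.003, 0, 0, 0, 0.1, 0, 0.229, -0.044, 0, 0, 0]
}}

```text
time: 5.5
eef_pos: [0.4595, -0.0418, 0.0686]
eef_rot: [0.0, 0.105, 0.994, -0.001]
wrist_force: [1.5, -10.1, -7.6]
width: 0.197
finger_force: 20.0
```

```bash
python3 -c "
from h import *
s=arm.state();print(s['wrist_force'],s['q'].round(2),s['width'])
crank(4.93,.4);crank(8.13,.4);crank(11.33,.3);crank(13.73,.3)"
```

```text
[  1.46789585 -10.1232648   -7.64231028] [-0.34  0.39  0.35  2.21 -0.24  0.58  1.55] 0.19656970431055973
0.1, 0, -0.019, -0.042, 0, 0, 0, 0.1, 0, -0.053, -0.074, 0, 0, 0, 0.1, 0, -0.096, -0.090, 0, 0, 0, 0.1, 0, -0.142, -0.088, 0, 0, 0, 0.1, 0, -0.184, -0.068, 0, 0, 0, 0.1, 0, -0.215, -0.033, 0, 0, 0, 0.1, 0, -0.230, 0.011, 0, 0, 0, 0.1, 0, -0.226, 0.057, 0, 0, 0, 8.129999999999999
0.1, 0, 0.021, 0.041, 0, 0, 0, 0.1, 0, 0.057, 0.071, 0, 0, 0, 0.1, 0, 0.101, 0.084, 0, 0, 0, 0.1, 0, 0.147, 0.079, 0, 0, 0, 0.1, 0, 0.188, 0.057, 0, 0, 0, 0.1, 0, 0.216, 0.021, 0, 0, 0, 0.1, 0, 0.229, -0.024, 0, 0, 0, 0.1, 0, 0.222, -0.070, 0, 0, 0, 11.330000000000002
0.1, 0, -0.016, -0.031, 0, 0, 0, 0.1, 0, -0.041, -0.056, 0, 0, 0, 0.1, 0, -0.072, -0.072, 0, 0, 0, 0.1, 0, -0.106, -0.078, 0, 0, 0, 0.1, 0, -0.141, -0.074, 0, 0, 0, 0.1, 0, -0.173, -0.060, 0, 0, 0, 0.1, 0, -0.199, -0.038, 0, 0, 0, 0.1, 0, -0.217, -0.008, 0, 0, 0, 13.73
0.1, 0, -0.009, 0.034, 0, 0, 0, 0.1, 0, -0.007, 0.069, 0, 0, 0, 0.1, 0, 0.004, 0.101, 0, 0, 0, 0.1, 0, 0.025, 0.129, 0, 0, 0, 0.1, 0, 0.053, 0.150, 0, 0, 0, 0.1, 0, 0.086, 0.161, 0, 0, 0, 0.1, 0, 0.121, 0.162, 0, 0, 0, 0.1, 0, 0.155, 0.153, 0, 0, 0, 16.13
```

{"op": "drive_tool", "data": {
  "commands": [0.1, 0, -0.022, -0.042, 0, 0, 0, 0.1, 0, -0.056, -0.074, 0, 0, 0, 0.1, 0, -0.099, -0.09, 0, 0, 0, 0.1, 0, -0.145, -0.088, 0, 0, 0, 0.1, 0, -0.187, -0.068, 0, 0, 0, 0.1, 0, -0.218, -0.033, 0, 0, 0, 0.1, 0, -0.233, 0.011, 0, 0, 0, 0.1, 0, -0.229, 0.057, 0, 0, 0]
}}

```text
time: 6.3
eef_pos: [0.4444, -0.1089, 0.0519]
eef_rot: [-0.0, 0.105, 0.994, 0.001]
wrist_force: [-0.9, 6.9, 6.5]
width: 0.2
finger_force: 20.0
```

{"op": "drive_tool", "data": {
  "commands": [0.1, 0, 0.021, 0.041, 0, 0, 0, 0.1, 0, 0.057, 0.071, 0, 0, 0, 0.1, 0, 0.101, 0.084, 0, 0, 0, 0.1, 0, 0.147, 0.079, 0, 0, 0, 0.1, 0, 0.188, 0.057, 0, 0, 0, 0.1, 0, 0.216, 0.021, 0, 0, 0, 0.1, 0, 0.229, -0.024, 0, 0, 0, 0.1, 0, 0.222, -0.07, 0, 0, 0]
}}

```text
time: 7.1
eef_pos: [0.4591, -0.0432, 0.0731]
eef_rot: [0.0, 0.105, 0.995, 0.0]
wrist_force: [2.5, -3.4, -8.4]
width: 0.203
finger_force: 20.0
```

{"op": "drive_tool", "data": {
  "commands": [0.1, 0, -0.016, -0.031, 0, 0, 0, 0.1, 0, -0.041, -0.056, 0, 0, 0, 0.1, 0, -0.072, -0.072, 0, 0, 0, 0.1, 0, -0.106, -0.078, 0, 0, 0, 0.1, 0, -0.141, -0.074, 0, 0, 0, 0.1, 0, -0.173, -0.06, 0, 0, 0, 0.1, 0, -0.199, -0.038, 0, 0, 0, 0.1, 0, -0.217, -0.008, 0, 0, 0]
}}

```text
time: 7.9
eef_pos: [0.4447, -0.1072, 0.0753]
eef_rot: [-0.0, 0.105, 0.994, 0.001]
wrist_force: [1.5, 9.0, 1.4]
width: 0.198
finger_force: 20.0
```

{"op": "drive_tool", "data": {
  "commands": [0.1, 0, -0.009, 0.034, 0, 0, 0, 0.1, 0, -0.007, 0.069, 0, 0, 0, 0.1, 0, 0.004, 0.101, 0, 0, 0, 0.1, 0, 0.025, 0.129, 0, 0, 0, 0.1, 0, 0.053, 0.15, 0, 0, 0, 0.1, 0, 0.086, 0.161, 0, 0, 0, 0.1, 0, 0.121, 0.162, 0, 0, 0, 0.1, 0, 0.155, 0.153, 0, 0, 0]
}}

```text
time: 8.7
eef_pos: [0.454, -0.0646, 0.0287]
eef_rot: [-0.0, 0.107, 0.994, -0.001]
wrist_force: [4.4, -3.5, -13.5]
width: 0.2
finger_force: 20.0
```

```bash
python3 - <<'E'
from h import *
import cv2
s=arm.state();print(s["eef_pos"],s["wrist_force"],s["width"],s["finger_force"])
a=arm.snapshot("top")[195:350,340:440,::-1];b=arm.snapshot("scene")[145:250,210:345,::-1]
a=cv2.resize(a,None,fx=3.8,fy=3.8,interpolation=2); b=cv2.resize(b,None,fx=3.1,fy=3.1,interpolation=2)
o=np.zeros((600,800,3),np.uint8); o[:a.shape[0],:a.shape[1]]=a; o[:b.shape[0],380:380+b.shape[1]]=b[:,:420]
cv2.imwrite("pics/z1.png",o)
E
```

```text
[ 0.45396934 -0.06464617  0.02872423] [  4.36664059  -3.5048196  -13.53797198] 0.20012149274215218 19.995052814483643
```

View pics/z1.png

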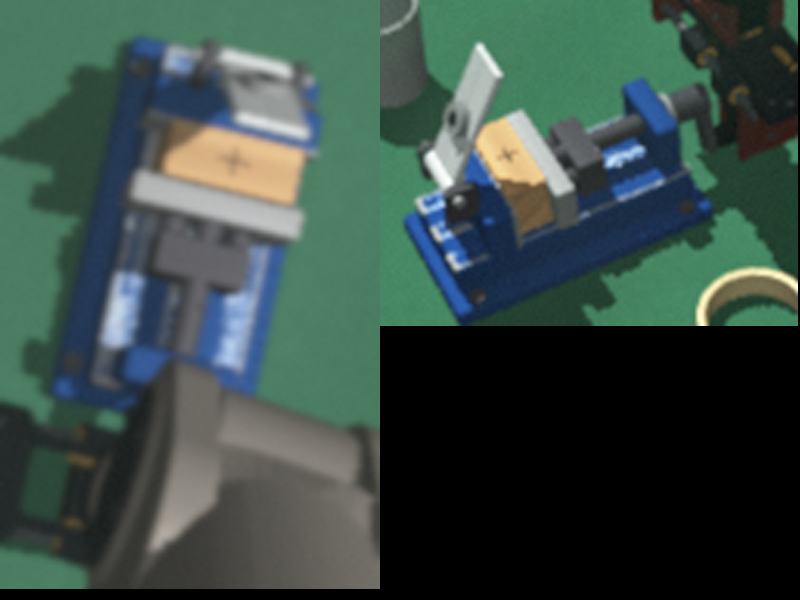

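The blank is square against the fixed jaw and the jaw is closed on it. The crank is at about 16.1 rad, roughly half a turn past touch. Now I'll release it and rise.

{"op": "drive_tool", "data": {
  "commands": [0.8, 0, 0, 0, 0, 0, 0, 0.8, 0, 0, 0, 0, 0, 0, 0.8, 0, 0, 0, 0, 0, 0, 0.8, 0, 0, 0, 0, 0, 0, 0.8, 0, 0, 0, 0, 0, 0, 0.8, 0, 0, 0, 0, 0, 0]
}}

```text
time: 9.4
eef_pos: [0.4546, -0.0619, 0.0294]
eef_rot: [-0.0, 0.105, 0.994, 0.0]
wrist_force: [-0.4, -0.0, 0.8]
width: 0.706
finger_force: 0.0
```

{"op": "drive_tool", "data": {
  "commands": [0.8, 0, 0, -0.05, 0, 0, 0, 0.8, 0, 0, -0.15, 0, 0, 0, 0.8, 0, 0, -0.25, 0, 0, 0, 0.8, 0, 0, -0.4, 0, 0, 0, 0.8, 0, 0, -0.55, 0, 0, 0, 0.8, 0, 0, -0.75, 0, 0, 0, 0.5, 0, 0, -0.85, 0, 0, 0, 0, 0, 0, -0.85, 0, 0, 0]
}}

```text
time: 10.2
eef_pos: [0.4576, -0.0621, 0.2895]
eef_rot: [0.005, 0.105, 0.994, 0.002]
wrist_force: [0.3, -0.2, -0.0]
width: 0.657
finger_force: 0.0
```

```bash
cat >> h.py <<'E'
P=(.5935,-.106,-.2123)
def tcp(th,off=0,r=.088):   # fingertip's crank-side edge on the leaf's upper face
    n=np.array([np.sin(th),np.cos(th)]);e=np.array([.088,.1])+r*np.array([-np.cos(th),np.sin(th)])+n*(.003+off)
    return V(P,(e[0]+.010,0,e[1]+.008))
E
python3 - <<'E'
from h import *
import cv2
s=arm.state();print(s["eef_pos"],s["wrist_force"],s["width"])
i=arm.snapshot("wrist");cv2.imwrite("pics/w3.png",i[:,:,::-1])
D=down(-.2123)
x=tcp(1.05,.02);h=x.copy();h[2]=.27
rows([(0,h,D)]);print(h,x)
E
```

```text
[ 0.45758042 -0.06214953  0.28952832] [ 0.2674437  -0.23445687 -0.02744675] 0.6566421815157711
[0, -0.7255, -0.0488, 0.0594, 0.0009, 0.0017, 0.0006],
[ 0.66599941 -0.12162711  0.27      ] [ 0.66599941 -0.12162711  0.19577738]
```

{"op": "drive_tool", "data": {
  "commands": [0, -0.15, -0.01, 0.01, 0, 0, 0, 0, -0.3, -0.02, 0.02, 0, 0, 0, 0, -0.45, -0.03, 0.04, 0, 0, 0, 0, -0.6, -0.04, 0.06, 0, 0, 0, 0, -0.725, -0.049, 0.06, 0, 0, 0, 0, -0.725, -0.049, 0.06, 0, 0, 0, 0, -0.725, -0.049, 0.06, 0, 0, 0, 0, -0.725, -0.049, 0.06, 0, 0, 0]
}}

```text
time: 11.05
eef_pos: [0.6629, -0.1218, 0.2652]
eef_rot: [-0.001, 0.105, 0.994, 0.0]
wrist_force: [0.5, -0.4, -0.2]
width: 0.005
finger_force: 0.0
```

```bash
python3 - <<'E'
from h import *
import cv2
s=arm.state();print(s["eef_pos"],s["eef_rot"],s["wrist_force"],s["width"])
a=arm.snapshot("wrist");b=arm.snapshot("scene")[100:250,180:345]
o=np.zeros((300,730,3),np.uint8);o[:,:400]=cv2.resize(a,(400,300));o[:,400:]=cv2.resize(b,(330,300))
cv2.imwrite("pics/w4.png",o[:,:,::-1])
D=down(-.2123)
rows([(0,tcp(1.05,.02),D),(0,tcp(1.05,.005),D)])
E
```

```text
[ 0.66289897 -0.12176163  0.26521449] [-1.17033333e-03  1.05438912e-01  9.94425090e-01  8.30963672e-05] [ 0.51042812 -0.36225724 -0.20533823] 0.004905048545590002
[0, -0.0092, 0.0014, 0.2352, 0.0002, -0.0002, 0.0005],
[0, 0.0341, 0.0015, 0.2601, 0.0002, -0.0002, 0.0005],
```

View pics/w4.png

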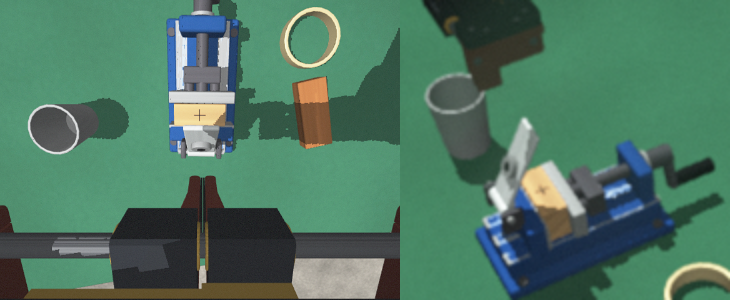

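The wrist view shows the closed fingers (201,180) lined up with the leaf's centre line (201,140), just on its hinge side. The crank stayed put. Now I'll descend and push.

{"op": "drive_tool", "data": {
  "commands": [0, -0.009, 0.001, 0.08, 0, 0, 0, 0, -0.009, 0.001, 0.16, 0, 0, 0, 0, -0.009, 0.001, 0.235, 0, 0, 0, 0, -0.009, 0.001, 0.235, 0, 0, 0, 0, 0.034, 0.001, 0.26, 0, 0, 0, 0, 0.034, 0.001, 0.26, 0, 0, 0]
}}

```text
time: 11.75
eef_pos: [0.6531, -0.119, 0.189]
eef_rot: [-0.0, 0.105, 0.994, 0.0]
wrist_force: [1.5, 0.3, 0.3]
width: 0.007
finger_force: 0.0
```

```bash
python3 - <<'E'
from h import *
s=arm.state();print(s["eef_pos"],s["wrist_force"])
D=down(-.2123)
rows([(0,tcp(t),D) for t in np.linspace(1.0,.52,8)]);print()
rows([(0,tcp(t),D) for t in (.45,.37,.3,.22,.15,.08,.03,-.01)],(tcp(.52),D))
E
```

```text
[ 0.65307837 -0.11900572  0.18901998] [1.53121138 0.2671706  0.31394013]
[0, 0.0267, 0.0006, 0.0179, 0.0002, -0.0003, 0.0005],
[0, 0.0436, 0.0006, 0.0287, 0.0002, -0.0003, 0.0005],
[0, 0.0597, 0.0006, 0.0408, 0.0002, -0.0003, 0.0005],
[0, 0.075, 0.0006, 0.0539, 0.0002, -0.0003, 0.0005],
[0, 0.0893, 0.0006, 0.068, 0.0002, -0.0003, 0.0005],
[0, 0.1027, 0.0006, 0.0831, 0.0002, -0.0003, 0.0005],
[0, 0.1149, 0.0006, 0.099, 0.0002, -0.0003, 0.0005],
[0, 0.1261, 0.0006, 0.1157, 0.0002, -0.0003, 0.0005],

[0, 0.0102, 0.0, 0.0178, 0.0, 0.0, 0.0],
[0, 0.0203, 0.0, 0.039, 0.0, 0.0, 0.0],
[0, 0.0277, 0.0, 0.0582, 0.0, 0.0, 0.0],
[0, 0.0345, 0.0, 0.0807, 0.0, 0.0, 0.0],
[0, 0.039, 0.0, 0.1007, 0.0, 0.0, 0.0],
[0, 0.042, 0.0, 0.121, 0.0, 0.0, 0.0],
[0, 0.0433, 0.0, 0.1356, 0.0, 0.0, 0.0],
[0, 0.0438, 0.0, 0.1474, 0.0, 0.0, 0.0],
```

{"op": "drive_tool", "data": {
  "commands": [0, 0.027, 0.001, 0.018, 0, 0, 0, 0, 0.044, 0.001, 0.029, 0, 0, 0, 0, 0.06, 0.001, 0.041, 0, 0, 0, 0, 0.075, 0.001, 0.054, 0, 0, 0, 0, 0.089, 0.001, 0.068, 0, 0, 0, 0, 0.103, 0.001, 0.083, 0, 0, 0, 0, 0.115, 0.001, 0.099, 0, 0, 0, 0, 0.126, 0.001, 0.116, 0, 0, 0]
}}

```text
time: 12.55
eef_pos: [0.6169, -0.1108, 0.1529]
eef_rot: [-0.0, 0.105, 0.994, 0.0]
wrist_force: [-0.1, 1.0, 2.5]
width: 0.009
finger_force: 0.9
```

{"op": "drive_tool", "data": {
  "commands": [0, 0.01, 0, 0.018, 0, 0, 0, 0, 0.02, 0, 0.039, 0, 0, 0, 0, 0.028, 0, 0.058, 0, 0, 0, 0, 0.034, 0, 0.08, 0, 0, 0, 0, 0.039, 0, 0.1, 0, 0, 0, 0, 0.042, 0, 0.12, 0, 0, 0, 0, 0.043, 0, 0.134, 0, 0, 0, 0, 0.043, 0, 0.142, 0, 0, 0]
}}

```text
time: 13.35
eef_pos: [0.6045, -0.1085, 0.1111]
eef_rot: [-0.001, 0.105, 0.994, 0.0]
wrist_force: [-7.8, 1.9, 19.9]
width: 0.004
finger_force: 10.3
```

```bash
python3 - <<'E'
from h import *
import cv2
s=arm.state();print(s["eef_pos"],s["wrist_force"])
a=arm.snapshot("top")[195:350,340:440];b=arm.snapshot("scene")[145:250,210:345]
o=np.zeros((450,790,3),np.uint8);o[:,:290]=cv2.resize(a,(290,450));o[:389,290:]=cv2.resize(b,(500,389))
cv2.imwrite("pics/z2.png",o[:,:,::-1])
E
```

```text
[ 0.60453985 -0.10854394  0.11112407] [-7.81698975  1.85627132 19.91174675]
```

View pics/z2.png

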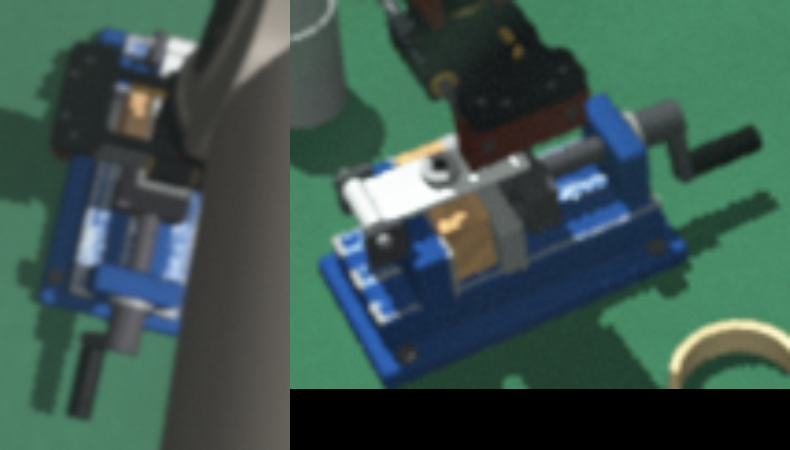

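The leaf is level under the fingertips (about (490,165)), and the fingertip height of 0.103 m matches fully shut. I'll lift straight off and check.

{"op": "drive_tool", "data": {
  "commands": [0, 0, 0, -0.03, 0, 0, 0, 0, 0, 0, -0.1, 0, 0, 0, 0, 0, 0, -0.2, 0, 0, 0, 0, 0, 0, -0.35, 0, 0, 0, 0, 0, 0, -0.5, 0, 0, 0, 0, 0, 0, -0.6, 0, 0, 0, 0, 0, 0, -0.6, 0, 0, 0, 0, 0, 0, -0.6, 0, 0, 0]
}}

```text
time: 14.25
eef_pos: [0.6051, -0.1085, 0.2917]
eef_rot: [0.001, 0.105, 0.994, 0.0]
wrist_force: [-0.3, -0.3, -0.4]
width: 0.006
finger_force: 0.0
```

```bash
python3 - <<'E'
from h import *
import cv2
s=arm.state();print(s["eef_pos"],s["wrist_force"])
a=arm.snapshot("wrist");b=arm.snapshot("scene")[145:250,210:345]
o=np.zeros((389,790,3),np.uint8);o[:218,:290]=cv2.resize(a,(290,218));o[:389,290:]=cv2.resize(b,(500,389))
cv2.imwrite("pics/z3.png",o[:,:,::-1])
E
```

```text
[ 0.60513105 -0.10850614  0.2916555 ] [-0.31945024 -0.34906715 -0.42596587]
```

View pics/z3.png

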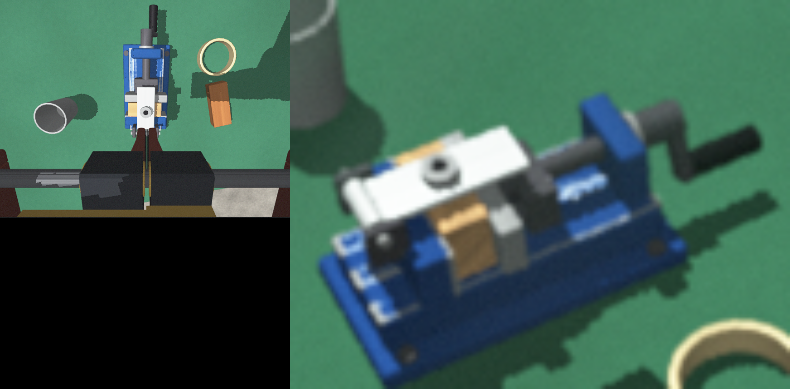

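The leaf (440,170) stays shut with nothing touching it. The blank is clamped square, and the tin, offcut and roll haven't moved.

```bash
python3 -c "
from workcell import arm
print(arm.sign_off())"
```

```text
the job is handed in; nothing more can be done
None
```

I clamped the blank square against the fixed jaw, with the crank about half a turn past touch, then pressed the bush leaf shut; it stayed shut after I let go, the things around the vise were left where they were, and I handed the job in at about 14 s.

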